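# Mount a whetstone in its sliding-jaw holder for sharpening

### The arm

A 6-joint arm with a two-finger parallel gripper is mounted at the origin on a cart in front of the work surface, level with it; the furniture and walls round the work are solid. World frame = base frame: x ahead of the robot, y to its left, z up, the work surface at z = 0. Lengths are in m, angles in rad, forces in N, time in s.
With the tool pointing down it reaches from about 0.375 to 0.975 m from the base axis. Payload 3.8 kg.
Tool frame: the origin (TCP) lies midway between the tips of the shut fingers; the grasp point (between the pads) lies 19 mm behind it; z points along the fingers, y is the line along which they close (so a half turn about z gives the same grasp; the last joint's range is limited). The gripper opens to 88 mm and grips with 3 to 60 N. Pads are 18 mm wide; open, the fingers measure 123 mm over their backs; the gripper's body (75 mm by 187 mm) begins 45 mm behind the grasp point.
Start: joints at [1.147, 0.264, 1.604, -0, 1.274, -0.037], TCP at [0.255, 0.625, 0.239] pointing down, gripper open.
Joint ranges: [-2.63, 2.63], [-0.94, 2.18], [0.31, 2.57], [-1.31, 4.45], [0, 2.66], [-2.55, 2.55]. Speed limits (rad/s): [2.57, 2.57, 3.14, 3.14, 3.14, 3.14].

### API

Orientations are given as [roll, pitch, yaw] about the fixed x, y, z axes, in that order (R = Rz(yaw) Ry(pitch) Rx(roll)).
In Python, from workcell import arm gives the robot as it stands.
- The arm moves only by the tool arm_command, never from a script. Its argument "increments" is a list of rows, each a list of 3 entries, a list of its own where there are three numbers: the opening, from 0 (shut) to 1 (fully open), then the shift along the tool's x, y, z scaled (see below), then the turn, a rotation vector about the tool's x, y, z scaled (see below). In form: [[jaw, [dx, dy, dz], [rx, ry, rz]], ...]. A call has 1 to 12 rows; each row is the pose to reach, as a shift and turn from the pose commanded when the call began, along the tool's axes at that moment; what a row does not reach only later rows make up. The controller multiplies each number of a shift by 0.1 m and each number of a turn by pi/2 rad. A row lasts 1/12 s, in which the tool goes at most 41.7 mm and 7.16 degrees, less where a joint would pass 70% of its speed; a pose out of reach is approached as far as the arm can. A call with a number of a shift or a turn outside -1 to 1 is refused whole. A call with a gripper value outside its range is refused whole. The fingers move at their own pace and stop on an object; the grip force is fixed at half the most. Time passes only in rows, so rows that repeat a pose let the fingers close. It gives the time, the measured TCP pose, the force, the opening and the grip force at its end, in the units of the state.
- arm.observe(): the state, without advancing time (a new reading comes with each control period).
- arm.snapshot(name): name is "side" or "top" or "wrist"; returns a dict with "pixels" (480x640x3 uint8, red, green, blue), "mtx" (3x3 intrinsics, pixels), "xyz" and "rotation" of the camera in the world. Camera axes: x right, y down, z forward; pixel columns grow to the right and rows downward; lengths in m; the calibration is good to about 2 mm. A picture is of the moment at which its call begins. There is no depth.
- arm.hand_in(): hands the job in; it is judged then, once.
Trained networks look in the newest picture that a camera, given by its name, has taken for a name from the list of things; names that differ only in an ending like _2 or _b are one class to them, and where a whole thing is asked for, a point or a joint stands for the part that bears it (a point fixed in the world has none). Each returns a list of dicts, best first, with "score" (0 to 1); they miss things now and then, are a little off and sometimes report something else, mostly with a low value. They report only what shows in the picture. A call takes as long as a camera call.
- arm.spot_in(camera, label): "centre" ([x, y, z] in m, in world coordinates, good to about 4 mm: the middle of the surface that is visible of it).
- arm.tip_of(camera, label): "centre" ([x, y, z] in m, in world coordinates, good to about 4 mm: a listed point, or the origin of a listed thing).
The state is a dict: "time": time; "joints": joint angles; "dq": joint speeds; "joint_torque": joint torques, N m; "tcp_pos": TCP position; "tool_rot": TCP orientation; "force": force on the tool from outside, world axes, zero at the start; "torque": the same for the moment, N m; "finger_gap": finger opening in m; "finger_force": force on a finger pad.
Only numpy, scipy, OpenCV 4.12 (cv2) and the standard library are available. Lean on these libraries where they do the work, as an engineer would, in place of code of your own. Each camera call takes 0.05 s, during which the arm holds its last target. There are 200 camera calls.

### The job

Mount the whetstone that lies at the front right of the worktop in the sharpening holder. Slide the holder's jaw open by its black finger grip to make room, lay the stone on the two jaw ledges the same way up as it lies now, lengthwise and centred across the holder, setting it down rather than dropping it, then slide the jaw up until the stone is held snugly between both jaws. Let go and leave the timer, the banded mug and the tin where they are.

Things in the scene. Friction and masses are not known exactly. Their poses are not given: they have to be found in the camera images.
- whetstone: Loose combination whetstone, a plain block 50 x 180 x 26 mm (its x, y, z), brown layer on top, grey below, 0.4 to 0.8 kg, lying flat at the front right of the worktop, brown side up (a like stone far back by the wall is not part of the job). Origin: centre of its underside; y along its 180 mm length, z up out of the brown face. Either end may go towards the sliding jaw.
- holder: Whetstone holder, fixed to the worktop: aluminium, 62 mm wide (x), 315 mm long (y), two steel rods along y, tops 23 mm up. Origin on the worktop, z up. Fixed jaw at its -y end, sliding jaw with black grip towards +y. Each jaw is L-shaped: a level rubber ledge 62 mm wide, top at z = 34 mm, and an upright face 14 mm above it. The stone lies on the two ledges, above the rods, underside at z = 34 mm.
- fixed_face (a point): Middle of the foot of the fixed jaw's upright face, where it meets the ledge (holder frame x 0, y -90, z 34 mm). Axes as the holder's. Its ledge reaches 34 mm from here in +y.
- jaw_face (a point): Middle of the foot of the sliding jaw's upright face, where it meets its ledge (holder frame x 0, z 34 mm). Moves with the jaw; axes as the holder's. Its ledge reaches 34 mm from here in -y.
- jaw_grip (a point): Centre of the sliding jaw's black finger grip, a block 32 mm wide (holder x; 35 over its ridges), 38 mm long (y), from z = 28 to 54 mm; this point is at z = 41 mm, 38 mm in +y from jaw_face. The carriage below it is 62 mm wide, top at z = 28 mm; the jaw's upright, 25 mm away in -y, is 48 mm high. Pinch the grip from above across its 32 mm width.
- jaw (a joint): Slide of the jaw along the holder's +y, in m, 0 to 0.086. Clear gap between the two upright faces = 0.120 + this value; it starts too narrow for the stone, which fits exactly at 0.060. At the stop (0.086) a stone between the faces still rests on both ledges. It slides stiffly (about 4 N friction), stays where it is left, and pushes the stone along the ledges when it meets it.
- timer: Bystander: white kitchen timer with a red dial, 64 x 62 x 50 mm, loose, beyond the holder. Origin: centre of its underside.
- banded_mug: Bystander: mug with a coloured band, 91 x 128 x 103 mm, loose, upright, beyond the holder. Origin: centre of its underside.
- round_tin: Bystander: flat round tin, 86 mm across, 40 mm high, loose, on the near side of the holder. Origin: centre of its underside.

How it is judged:
By the outcome, as a careful person would: the job done as asked, in the order asked, and still so for the second after the job is handed in, with the robot touching nothing.
It also fails if it takes over 62 s, if anything falls off the work surface, if the arm or the gripper's body presses on something with over 40 N, if the wrist force passes 120 N, or if a joint passes its speed limit or range.

## Working session

There is one attempt and no reset: what is moved stays moved. The work goes in short steps, Python scripts to look and compute and a tool call to move; the robot and the scene stay as the last step left them, time stands still between calls to the robot, and variables do not carry over. Pictures are saved under pics/ and viewed, at most 12 in all, crops included, and the job is handed in when it is done.

Besides the shell and the picture viewer there is one more tool, called in YAML: its name, and indented under it one key for each argument. arm_command: Moves the arm, as the interface text tells. Its arguments: {"type":"object","properties":{"increments":{"type":"array"}},"required":["increments"]}

```bash
mkdir -p pics; ls
python3 - <<'E'
from workcell import arm
import cv2
for c in ("top","side"):
    s=arm.snapshot(c); cv2.imwrite(f"pics/{c}0.png",s["pixels"][:,:,::-1]); print(c,s["mtx"].round(1).tolist(),s["xyz"],s["rotation"])
    for l in ("whetstone","holder","fixed_face","jaw_face","jaw_grip","timer","banded_mug","round_tin"):
        for f in ("spot_in","tip_of"):
            print(c,l,f,[(round(d["score"],2),[round(float(v),4) for v in d["centre"]]) for d in getattr(arm,f)(c,l)[:3]])
print(arm.observe())
E
```

```text
pics
top [[588.8, 0.0, 320.3], [0.0, 588.8, 244.5], [0.0, 0.0, 1.0]] [0.50613008 0.05974165 1.07897239] [-3.07803472e+00  5.03104414e-04 -1.58759973e+00]
top whetstone spot_in [(0.56, [0.4198, -0.1629, 0.0252])]
top whetstone tip_of [(0.93, [0.4197, -0.1647, -0.0003])]
top holder spot_in [(0.9, [0.4885, 0.2701, 0.0293])]
top holder tip_of [(0.7, [0.4888, 0.2391, -0.0037])]
top fixed_face spot_in [(0.93, [0.4872, 0.2676, 0.0395])]
top fixed_face tip_of [(0.7, [0.4812, 0.1465, 0.0381])]
top jaw_face spot_in [(0.59, [0.4938, 0.2908, 0.0395])]
top jaw_face tip_of [(0.97, [0.4946, 0.2811, 0.036])]
top jaw_grip spot_in [(0.59, [0.493, 0.291, 0.0341]), (0.58, [0.373, 0.0877, 0.0361])]
top jaw_grip tip_of [(0.84, [0.494, 0.3198, 0.0408]), (0.16, [0.4892, 0.2379, 0.0002])]
top timer spot_in []
top timer tip_of [(0.78, [0.7224, 0.2848, 0.0033])]
top banded_mug spot_in [(0.66, [0.7696, 0.1602, 0.0498])]
top banded_mug tip_of [(0.77, [0.7603, 0.145, -0.0009])]
top round_tin spot_in [(0.69, [0.3727, 0.0856, 0.039]), (0.34, [0.716, 0.2801, 0.0495])]
top round_tin tip_of [(0.57, [0.3669, 0.0871, 0.
[... 1087 characters left out ...]
]
{'time': 1.7, 'joints': array([ 1.14710031e+00,  2.63940225e-01,  1.60397237e+00, -4.89990202e-06,
        1.27369043e+00, -3.68825319e-02]), 'dq': array([-1.58398400e-03,  1.73642977e-03,  2.66847842e-04,  2.06003765e-03,
       -5.08441057e-05,  1.91649804e-04]), 'joint_torque': array([ 1.19711105e-03, -5.02048838e+01, -3.57241881e+01,  7.30624935e-02,
        1.84111454e-02,  5.78797085e-06]), 'tcp_pos': array([0.25463352, 0.62514188, 0.23869353]), 'tool_rot': array([-3.14158212e+00,  4.29957379e-06,  2.75478061e+00]), 'force': array([ 0.38179916, -0.00868015,  0.02223722]), 'torque': array([-0.01192149,  0.05581136,  0.00124055]), 'finger_force': 0.0, 'finger_gap': 0.08838067633861256}
```

View pics/top0.png

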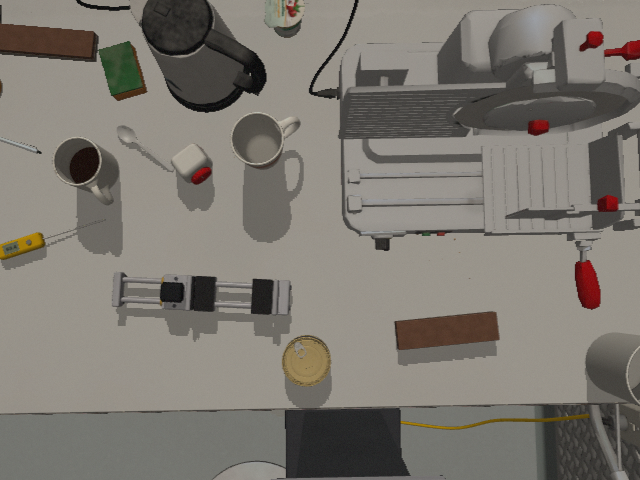

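View pics/side0.png

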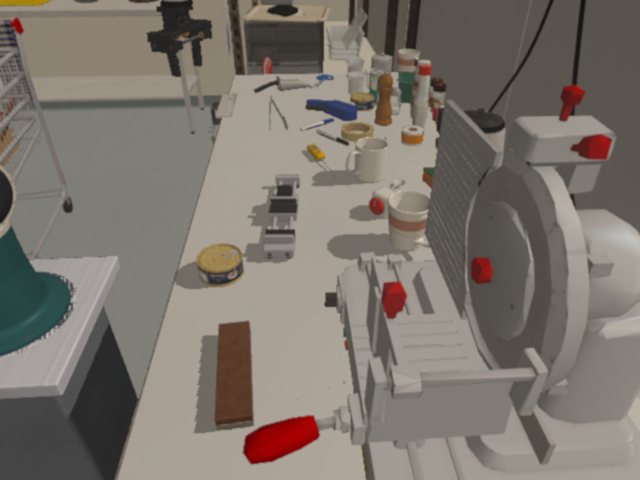

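The top view shows the brown stone at about (447,330), the holder from (113,290) to (291,297) with its grip at (172,292), and the tin at (306,360). The side view agrees: stone (235,372), holder (283,215).

```bash
cat > h.py <<'E'
import numpy as np, cv2
from scipy.spatial.transform import Rotation as R
from workcell import arm
def ray(s,u,v):
    d=R.from_euler("xyz",s["rotation"]).as_matrix()@np.linalg.solve(s["mtx"],[u,v,1.]); return np.array(s["xyz"]),d
def at(s,u,v,z):
    c,d=ray(s,u,v); return c+d*(z-c[2])/d[2]
def proj(s,p):
    q=s["mtx"]@(R.from_euler("xyz",s["rotation"]).as_matrix().T@(np.array(p)-s["xyz"])); return q[:2]/q[2]
def plan(p,yaw):
    "total move to TCP p, yaw in tool units (x0.1 m, x pi/2)"
    o=arm.observe(); M=R.from_euler("xyz",o["tool_rot"]).as_matrix()
    T=R.from_euler("xyz",[np.pi,0,yaw]).as_matrix()
    print("shift",(M.T@(np.array(p)-o["tcp_pos"])/0.1).round(3),"turn",(R.from_matrix(M.T@T).as_rotvec()/(np.pi/2)).round(3),"tcp",o["tcp_pos"].round(4),o["tool_rot"].round(4),"gap",round(o["finger_gap"],4))
def brown(s,roi=None):
    h=cv2.cvtColor(s["pixels"],cv2.COLOR_RGB2HSV); m=((h[...,0]<15)&(h[...,1]>90)&(h[...,2]>40)).astype(np.uint8)
    if roi: k=np.zeros_like(m); a,b,c,d=roi; k[b:d,a:c]=1; m*=k
    n,l,st,_=cv2.connectedComponentsWithStats(m); i=1+st[1:,4].argmax()
    c=max(cv2.findContours((l==i).astype(np.uint8),0,1)[0],key=cv2.contourArea); return c
E
python3 - <<'E'
from h import *
s=arm.snapshot("top")
r=cv2.minAreaRect(brown(s,(380,290,520,370))); print(r)
b=np.array([at(s,*p,0.026) for p in cv2.boxPoints(r)]); print(b.round(4).tolist(), b.mean(0))
for i in range(2):
    e=b[i+1]-b[i]; print(np.linalg.norm(e),np.degrees(np.arctan2(e[1],e[0])))
cv2.imwrite("pics/hold.png",cv2.resize(s["pixels"][250:335,100:300,::-1],None,fx=4,fy=4,interpolation=cv2.INTER_CUBIC))
plan([0.494,0.29,0.2],1.50)
s=arm.snapshot("wrist"); print(s["xyz"],s["rotation"],s["mtx"])
E
```

```text
((446.7178039550781, 330.17822265625), (28.557567596435547, 101.09577941894531), 84.2894058227539)
[[0.4346, -0.0714, 0.026], [0.4494, -0.2507, 0.026], [0.3992, -0.254, 0.026], [0.3845, -0.0752, 0.026]] [ 0.41696066 -0.16280546  0.026     ]
0.17995519160860302 -85.28962181683734
0.0503019668813376 -176.29829287824685
shift [-3.481 -2.201  0.387] turn [0.    0.    0.799] tcp [0.2546 0.6251 0.2387] [-3.1416  0.      2.7548] gap 0.088
[0.17687045 0.65675399 0.38371989] [ 2.81411610e+00 -7.00457632e-04  1.18497324e+00] [[363.25435611   0.         324.58400858]
 [  0.         363.25435611 244.60003429]
 [  0.           0.           1.        ]]
```

View pics/hold.png

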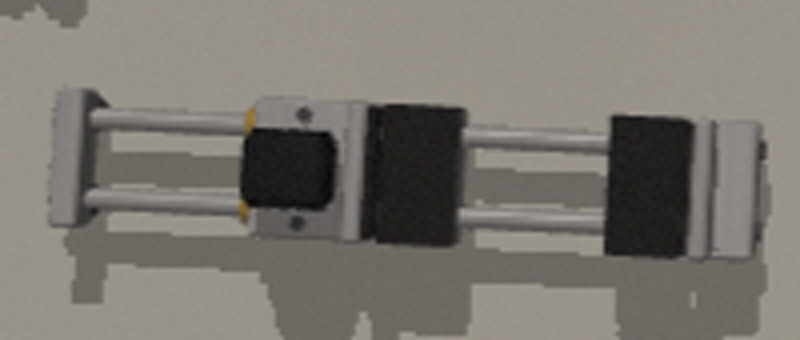

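The enlarged crop shows the sliding ledge corners at (378,104), (466,108), (460,245) and (374,241), and the fixed ledge at (612,115), (692,120), (688,257) and (605,253). The black grip runs from about (243,130) to (335,208).

Run:
```python
from h import *
s=arm.snapshot("top")
f=lambda u,v,z:at(s,100+(u+.5)/4-.5,250+(v+.5)/4-.5,z)
for n,P,z in (("jawledge",[(378,104),(466,108),(460,245),(374,241)],.034),("fixledge",[(612,115),(692,120),(688,257),(605,253)],.034),("grip",[(243,133),(335,133),(333,206),(243,202)],.054)):
    w=np.array([f(*p,z) for p in P]); print(n,w[:,:2].round(4).tolist(),w.mean(0).round(4)); 
    for i in range(3): e=w[i+1]-w[i]; print(np.linalg.norm(e).round(4),np.degrees(np.arctan2(e[1],e[0])).round(1))
for u,v in ((465,137),(605,146),(465,217),(605,224),(95,115),(245,124),(95,196),(245,204)): print(f(u,v,.023)[:2].round(4))
```

```text
jawledge [[0.5211, 0.2836], [0.5186, 0.2446], [0.4583, 0.2476], [0.4607, 0.2856]] [0.4897 0.2654 0.034 ]
0.0391 -93.6
0.0604 177.2
0.038 86.4
fixledge [[0.5145, 0.18], [0.5117, 0.1446], [0.4513, 0.147], [0.4537, 0.1836]] [0.4828 0.1638 0.034 ]
0.0355 -94.5
0.0604 177.7
0.0367 86.3
grip [[0.5092, 0.338], [0.5085, 0.298], [0.477, 0.299], [0.4793, 0.338]] [0.4935 0.3183 0.054 ]
0.04 -91.0
0.0316 178.3
0.0391 86.5
[0.5058 0.2471]
[0.5008 0.1845]
[0.4702 0.2473]
[0.466  0.1848]
[0.5184 0.4127]
[0.5133 0.3455]
[0.4823 0.4125]
[0.4776 0.3455]
```

arm_command:
  increments:
    - [1,[-1,-0.7,0],[0,0,0.25]]
    - [1,[-1,-0.7,0],[0,0,0.25]]
    - [1,[-1,-0.7,0],[0,0,0.25]]
    - [1,[-1,-0.7,0],[0,0,0.25]]
    - [1,[-1,-0.7,0],[0,0,0.25]]

```text
time: 2.27
tcp_pos: [0.3219, 0.5212, 0.239]
tool_rot: [3.141, -0.0, 2.359]
force: [-0.3, 0.7, 0.4]
finger_gap: 0.0882
finger_force: 0.0
```

arm_command:
  increments:
    - [1,[-1,-0.1,0.2],[0,0,0.548]]
    - [1,[-1,-0.1,0.2],[0,0,0.548]]
    - [1,[-1,-0.1,0.2],[0,0,0.548]]
    - [1,[-1,-0.1,0.2],[0,0,0.548]]
    - [1,[-1,-0.1,0.2],[0,0,0.548]]
    - [1,[-1,-0.1,0.2],[0,0,0.548]]
    - [1,[-1,-0.1,0.2],[0,0,0.548]]

```text
time: 2.85
tcp_pos: [0.3846, 0.4464, 0.2188]
tool_rot: [-3.141, -0.001, 1.497]
force: [0.6, -0.2, -0.7]
finger_gap: 0.0884
finger_force: 0.0
```

```bash
python3 -c "
from h import *
plan([0.494,0.320,0.12],1.498)"
```

```text
shift [-1.181  1.184  0.987] turn [-0.    -0.001 -0.   ] tcp [0.3846 0.4464 0.2188] [-3.1414e+00 -8.0000e-04  1.4974e+00] gap 0.0884
```

arm_command:
  increments:
    - [1,[-0.6,0.6,0.3],[0,0,0]]
    - [1,[-0.6,0.6,0.3],[0,0,0]]
    - [1,[-1,1,0.6],[0,0,0]]
    - [1,[-1,1,0.6],[0,0,0]]
    - [1,[-1,1,0.6],[0,0,0]]

```text
time: 3.27
tcp_pos: [0.4784, 0.3354, 0.1553]
tool_rot: [-3.139, 0.004, 1.5]
force: [-0.5, -0.3, -1.2]
finger_gap: 0.088
finger_force: 0.0
```

arm_command:
  increments:
    - [1,[-0.18,0.184,0],[0,0,0]]
    - [1,[-0.18,0.184,0],[0,0,0]]
    - [1,[-0.18,0.184,0],[0,0,0]]

```text
time: 3.52
tcp_pos: [0.4951, 0.3204, 0.1592]
tool_rot: [3.141, -0.001, 1.501]
force: [0.0, 0.7, 0.0]
finger_gap: 0.0882
finger_force: 0.0
```

Run:
```python
from h import *
s=arm.snapshot("wrist"); cv2.imwrite("pics/w1.png",s["pixels"][:,:,::-1])
for l in ("jaw_grip","jaw_face","fixed_face"):
    for d in arm.tip_of("wrist",l)[:2]: print(l,round(d["score"],2),np.round(d["centre"],4),proj(s,d["centre"]).round(0))
plan([0.494,0.320,0.032],1.498)
print(proj(s,[.494,.320,.054]).round(),proj(s,[.4916,.283,.034]).round())
```

```text
jaw_grip 0.9 [0.4942 0.321  0.0361] [323. 236.]
jaw_face 0.95 [0.4934 0.2847 0.0318] [325. 276.]
fixed_face 0.96 [0.4805 0.1465 0.0371] [321. 417.]
shift [-0.008 -0.002  1.271] turn [ 0.    -0.     0.003] tcp [0.4942 0.3207 0.1591] [ 3.1414e+00 -8.0000e-04  1.5031e+00] gap 0.0879
[323. 244.] [323. 280.]
```

View pics/w1.png

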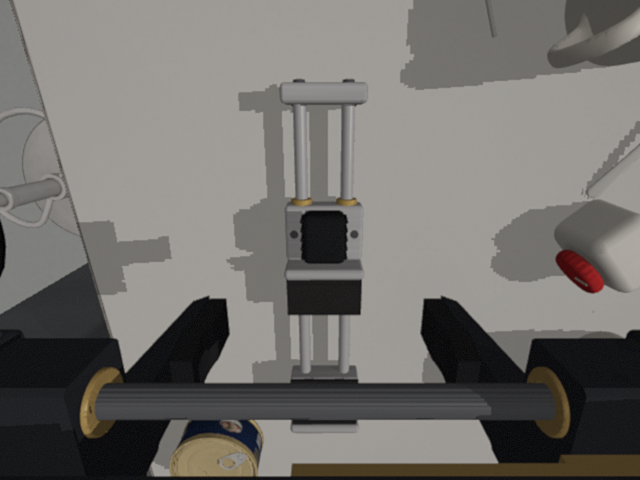

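The wrist view shows the holder upright in the picture: grip at (324,237), spanning cols 302–347 and rows 211–263; sliding ledge at rows 277–314. The fingers straddle it.

Run:
```python
from h import *
t=arm.snapshot("top"); s=arm.snapshot("wrist")
def tri(a,b):
    (c1,d1),(c2,d2)=ray(t,100+(a[0]+.5)/4-.5,250+(a[1]+.5)/4-.5),ray(s,*b)
    k=np.linalg.lstsq(np.c_[d1,-d2],c2-c1,rcond=None)[0]; p,q=c1+k[0]*d1,c2+k[1]*d2; return ((p+q)/2).round(4),np.linalg.norm(p-q).round(4)
for n,a,b in (("ledge A",(466,108),(361,314)),("ledge B",(460,245),(287,314)),("grip far L",(243,133),(346,212)),("grip far R",(243,202),(302,212)),("grip nearL",(335,133),(346,263)),("grip nearR",(333,206),(302,263))): print(n,*tri(a,b))
print(s["xyz"],s["rotation"])
```

```text
ledge A [0.5198 0.2459 0.0276] 0.0021
ledge B [0.4575 0.2491 0.0259] 0.0008
grip far L [0.5103 0.3406 0.0448] 0.0023
grip far R [0.479  0.3417 0.0402] 0.0
grip nearL [0.5091 0.3004 0.0441] 0.001
grip nearR [0.4761 0.3018 0.0421] 0.001
[0.49992227 0.40417308 0.30412956] [ 2.81531297e+00 -3.38349178e-04 -6.67848574e-02]
```

arm_command:
  increments:
    - [1,[0,0,0.4],[0,0,0]]
    - [1,[0,0,0.7],[0,0,0]]
    - [1,[0,0,1],[0,0,0]]
    - [1,[0,0,1],[0,0,0]]
    - [1,[0,0,1],[0,0,0]]

```text
time: 4.23
tcp_pos: [0.4929, 0.3187, 0.0571]
tool_rot: [-3.138, 0.003, 1.502]
force: [-0.1, 0.3, -0.8]
finger_gap: 0.088
finger_force: 0.0
```

arm_command:
  increments:
    - [1,[0,0,0.1],[0,0,0]]
    - [1,[0,0,0.2],[0,0,0]]
    - [1,[0,0,0.25],[0,0,0]]
    - [1,[0,0,0.25],[0,0,0]]
    - [0,[0,0,0.25],[0,0,0]]
    - [0,[0,0,0.25],[0,0,0]]
    - [0,[0,0,0.25],[0,0,0]]
    - [0,[0,0,0.25],[0,0,0]]
    - [0,[0,0,0.25],[0,0,0]]
    - [0,[0,0,0.25],[0,0,0]]
    - [0,[0,0,0.25],[0,0,0]]
    - [0,[0,0,0.25],[0,0,0]]

```text
time: 5.23
tcp_pos: [0.4949, 0.3192, 0.0338]
tool_rot: [3.142, -0.0, 1.501]
force: [0.0, -0.2, 0.6]
finger_gap: 0.0368
finger_force: 0.0
```

arm_command:
  increments:
    - [0,[0,0,0],[0,0,0]]
    - [0,[0,0,0],[0,0,0]]
    - [0,[0,0,0],[0,0,0]]
    - [0,[0,0,0],[0,0,0]]
    - [0,[0.05,0,0],[0,0,0]]
    - [0,[0.15,0,0],[0,0,0]]
    - [0,[0.25,0,0],[0,0,0]]

```text
time: 5.82
tcp_pos: [0.496, 0.3432, 0.0337]
tool_rot: [-3.14, 0.002, 1.501]
force: [-2.8, -4.7, 5.0]
finger_gap: 0.0316
finger_force: 30.0
```

arm_command:
  increments:
    - [0,[0.1,0,0],[0,0,0]]
    - [0,[0.2,0,0],[0,0,0]]
    - [0,[0.3,0,0],[0,0,0]]
    - [0,[0.4,0,0],[0,0,0]]
    - [0,[0.48,0,0],[0,0,0]]
    - [0,[0.55,0,0],[0,0,0]]
    - [0,[0.55,0,0],[0,0,0]]

```text
time: 6.4
tcp_pos: [0.4993, 0.3925, 0.0331]
tool_rot: [-3.138, 0.014, 1.504]
force: [-2.8, -23.4, 13.9]
finger_gap: 0.0319
finger_force: 30.0
```

Run:
```python
from h import *
o=arm.observe(); print(o["force"],o["tcp_pos"],o["finger_gap"])
for c in ("top","side"):
  s=arm.snapshot(c)
  for l in ("jaw_grip","jaw_face","fixed_face"):
    for d in arm.tip_of(c,l)[:1]: print(c,l,round(d["score"],2),np.round(d["centre"],4))
```

```text
[ -2.79930271 -23.38093691  13.916101  ] [0.49930068 0.39252545 0.03312804] 0.03190795441109063
top jaw_grip 0.77 [0.4999 0.3918 0.0422]
top jaw_face 0.98 [0.4991 0.3572 0.0339]
top fixed_face 0.78 [0.4846 0.1489 0.0373]
side jaw_grip 0.86 [0.5009 0.3965 0.0384]
side jaw_face 0.82 [0.4918 0.3538 0.0369]
side fixed_face 0.7 [0.4832 0.1456 0.0334]
```

arm_command:
  increments:
    - [0,[-0.06,0,0],[0,0,0]]
    - [0,[-0.06,0,0],[0,0,0]]
    - [1,[-0.06,0,0],[0,0,0]]
    - [1,[-0.06,0,0],[0,0,0]]
    - [1,[-0.06,0,0],[0,0,0]]
    - [1,[-0.06,0,0],[0,0,0]]
    - [1,[-0.06,0,0],[0,0,0]]
    - [1,[-0.06,0,-0.3],[0,0,0]]
    - [1,[-0.06,0,-0.6],[0,0,0]]
    - [1,[-0.06,0,-1],[0,0,0]]
    - [1,[-0.4,0,-1],[0,0,0]]
    - [1,[-0.8,0,-1],[0,0,0]]

```text
time: 7.8
tcp_pos: [0.4979, 0.3224, 0.1382]
tool_rot: [3.134, -0.006, 1.505]
force: [0.3, -1.0, -1.2]
finger_gap: 0.0881
finger_force: 0.0
```

Run:
```python
from h import *
s=arm.snapshot("top"); cv2.imwrite("pics/t2.png",cv2.resize(s["pixels"][250:335,80:300,::-1],None,fx=3.6,fy=3.6,interpolation=cv2.INTER_CUBIC))
s=arm.snapshot("wrist"); 
for l in ("jaw_grip","jaw_face","fixed_face"):
    for d in arm.tip_of("wrist",l)[:1]: print(l,round(d["score"],2),np.round(d["centre"],4))
plan([.417,-.163,.12],np.pi/2+np.radians(4.6))
```

```text
jaw_grip 0.65 [0.4966 0.3912 0.0384]
jaw_face 0.91 [0.5    0.3533 0.0328]
fixed_face 0.69 [0.4815 0.1462 0.0385]
shift [-4.868 -0.44   0.134] turn [ 0.    -0.    -0.096] tcp [0.4951 0.3195 0.1338] [ 3.1412e+00 -8.0000e-04  1.5005e+00] gap 0.0885
```

View pics/t2.png

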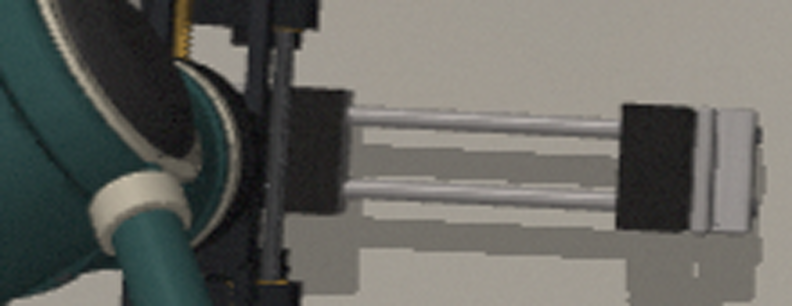

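The crop shows the jaw slid fully open (ledge edge at 350, fixed ledge edge at 620).

arm_command:
  increments:
    - [1,[-0.4,-0.2,0],[0,0,0]]
    - [1,[-0.8,-0.44,0],[0,0,0]]
    - [1,[-1,-0.44,0],[0,0,-0.096]]
    - [1,[-1,-0.44,0],[0,0,-0.096]]

```text
time: 8.38
tcp_pos: [0.4415, 0.2199, 0.1325]
tool_rot: [-3.138, 0.002, 1.658]
force: [-0.2, 1.1, 0.3]
finger_gap: 0.0884
finger_force: 0.0
```

Run:
```python
from h import *
plan([.417,-.163,.12],np.pi/2+np.radians(4.6))
```

```text
shift [-3.793 -0.575  0.135] turn [-0.002  0.001  0.004] tcp [0.4415 0.2199 0.1325] [-3.1382e+00  2.3000e-03  1.6576e+00] gap 0.0884
```

arm_command:
  increments:
    - [1,[-0.4,-0.15,0],[0,0,0]]
    - [1,[-0.8,-0.15,0],[0,0,0]]
    - [1,[-1,-0.15,0],[0,0,0]]

```text
time: 8.63
tcp_pos: [0.4368, 0.1202, 0.1335]
tool_rot: [-3.141, 0.001, 1.654]
force: [-0.0, 0.8, -0.5]
finger_gap: 0.0882
finger_force: 0.0
```

arm_command:
  increments:
    - [1,[-0.4,-0.15,0],[0,0,0]]
    - [1,[-0.8,-0.15,0],[0,0,0]]
    - [1,[-1,-0.15,0],[0,0,0]]

```text
time: 8.88
tcp_pos: [0.4306, 0.0187, 0.1338]
tool_rot: [3.141, 0.001, 1.653]
force: [-0.3, 0.6, 0.0]
finger_gap: 0.0878
finger_force: 0.0
```

arm_command:
  increments:
    - [1,[-0.4,-0.15,0],[0,0,0]]
    - [1,[-0.8,-0.15,0],[0,0,0]]
    - [1,[-1,-0.15,0],[0,0,0]]

```text
time: 9.13
tcp_pos: [0.4243, -0.0827, 0.1341]
tool_rot: [3.14, 0.001, 1.652]
force: [0.5, 1.0, 0.5]
finger_gap: 0.088
finger_force: 0.0
```

arm_command:
  increments:
    - [1,[-0.4,-0.12,0],[0,0,0]]
    - [1,[-0.8,-0.12,0],[0,0,0]]
    - [1,[-0.8,-0.12,0],[0,0,0]]
    - [1,[-0.8,-0.12,0],[0,0,0]]

```text
time: 9.47
tcp_pos: [0.4191, -0.1622, 0.1339]
tool_rot: [3.141, -0.0, 1.649]
force: [-0.7, 0.1, -0.3]
finger_gap: 0.0879
finger_force: 0.0
```

Run:
```python
from h import *
s=arm.snapshot("wrist"); cv2.imwrite("pics/w3.png",s["pixels"][:,:,::-1])
for d in arm.tip_of("wrist","whetstone")[:2]: print(round(d["score"],2),np.round(d["centre"],4))
b=[[0.4346, -0.0714, 0.026], [0.4494, -0.2507, 0.026], [0.3992, -0.254, 0.026], [0.3845, -0.0752, 0.026]]
print([proj(s,p).round() for p in b],s["xyz"],s["rotation"])
plan([.417,-.163,.004],np.pi/2+np.radians(4.6))
```

```text
0.94 [ 0.4193 -0.1639  0.0019]
[array([359., 113.]), array([353., 348.]), array([291., 347.]), array([282., 113.])] [ 0.41254896 -0.07854309  0.2789581 ] [ 2.81481566e+00 -9.69036774e-04  7.87838588e-02]
shift [-0.03  -0.017  1.294] turn [-0.    -0.001  0.001] tcp [ 0.4185 -0.16    0.1334] [-3.1412e+00 -1.0000e-03  1.6522e+00] gap 0.0882
```

View pics/w3.png

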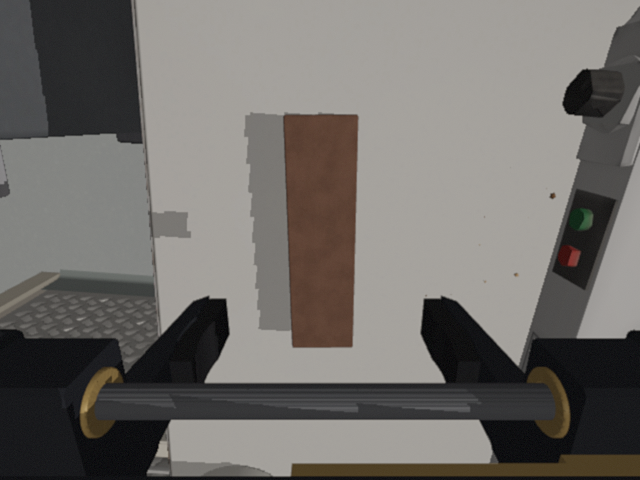

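The stone's corners are at (285,115), (357,115), (353,347) and (292,347), within about 3 px of the projection from the top view. It is aligned with the gripper, and its top height checks out at 26 mm.

arm_command:
  increments:
    - [1,[-0.03,-0.01,0.4],[0,0,0]]
    - [1,[-0.03,-0.01,0.7],[0,0,0]]
    - [1,[-0.03,-0.01,1],[0,0,0]]
    - [1,[-0.03,-0.01,1],[0,0,0]]

```text
time: 9.9
tcp_pos: [0.4127, -0.1597, 0.0284]
tool_rot: [-3.132, -0.006, 1.655]
force: [-1.9, -0.2, -0.6]
finger_gap: 0.0879
finger_force: 0.0
```

arm_command:
  increments:
    - [1,[0,0,0.1],[0,0,0]]
    - [1,[0,0,0.2],[0,0,0]]
    - [1,[0,0,0.28],[0,0,0]]
    - [1,[0,0,0.28],[0,0,0]]
    - [0,[0,0,0.28],[0,0,0]]
    - [0,[0,0,0.28],[0,0,0]]
    - [0,[0,0,0.28],[0,0,0]]
    - [0,[0,0,0.28],[0,0,0]]
    - [0,[0,0,0.28],[0,0,0]]
    - [0,[0,0,0.28],[0,0,0]]
    - [0,[0,0,0.28],[0,0,0]]
    - [0,[0,0,0.28],[0,0,0]]

```text
time: 10.9
tcp_pos: [0.4174, -0.1641, 0.006]
tool_rot: [3.142, 0.0, 1.652]
force: [-0.6, -0.5, 3.5]
finger_gap: 0.0499
finger_force: 30.0
```

arm_command:
  increments:
    - [0,[0,0,0],[0,0,0]]
    - [0,[0,0,0],[0,0,0]]

```text
time: 11.07
tcp_pos: [0.4174, -0.1641, 0.006]
tool_rot: [-3.142, 0.0, 1.652]
force: [-2.7, -0.7, 4.4]
finger_gap: 0.0495
finger_force: 30.0
```

arm_command:
  increments:
    - [0,[0,0,-0.15],[0,0,0]]
    - [0,[0,0,-0.4],[0,0,0]]
    - [0,[0,0,-0.7],[0,0,0]]
    - [0,[0,0,-1],[0,0,0]]
    - [0,[0,0,-1],[0,0,0]]
    - [0,[0,0,-1],[0,0,0]]

```text
time: 11.57
tcp_pos: [0.4183, -0.1643, 0.1065]
tool_rot: [3.139, 0.001, 1.652]
force: [-0.2, 0.4, -5.5]
finger_gap: 0.0497
finger_force: 30.0
```

Run:
```python
from h import *
plan([.489,.244,.12],1.499)
```

```text
shift [ 4.012  1.037 -0.138] turn [0.002 0.001 0.097] tcp [ 0.4183 -0.1643  0.1065] [3.1386e+00 1.5000e-03 1.6521e+00] gap 0.0497
```

arm_command:
  increments:
    - [0,[0.2,0,0],[0,0,0]]
    - [0,[0.5,0,-0.1],[0,0,0]]
    - [0,[0.8,0,-0.14],[0,0,0]]
    - [0,[1,0,-0.14],[0,0,0]]

```text
time: 11.9
tcp_pos: [0.4069, -0.0621, 0.1174]
tool_rot: [-3.138, -0.002, 1.652]
force: [0.5, 0.8, -4.0]
finger_gap: 0.05
finger_force: 30.0
```

arm_command:
  increments:
    - [0,[0.33,0.1,0],[0,0,0]]
    - [0,[0.67,0.2,0],[0,0,0]]
    - [0,[1,0.2,0],[0,0,0]]

```text
time: 12.15
tcp_pos: [0.4202, 0.0386, 0.1172]
tool_rot: [-3.139, -0.0, 1.651]
force: [-0.3, -1.0, -4.8]
finger_gap: 0.05
finger_force: 30.0
```

arm_command:
  increments:
    - [0,[0.33,0.1,0],[0,0,0]]
    - [0,[0.67,0.3,0],[0,0,0]]
    - [0,[1,0.4,0],[0,0,0]]
    - [0,[1,0.4,0],[0,0,0.097]]
    - [0,[1,0.4,0],[0,0,0.097]]

```text
time: 12.57
tcp_pos: [0.4508, 0.1417, 0.1164]
tool_rot: [-3.136, 0.001, 1.498]
force: [0.7, -0.3, -4.7]
finger_gap: 0.0499
finger_force: 30.0
```

Run:
```python
from h import *
plan([.489,.244,.12],1.499)
```

```text
shift [ 1.048  0.307 -0.039] turn [-0.003  0.001 -0.   ] tcp [0.4508 0.1417 0.1164] [-3.1364e+00  1.4000e-03  1.4985e+00] gap 0.0499
```

arm_command:
  increments:
    - [0,[0.3,0.3,0],[0,0,0]]
    - [0,[0.6,0.3,0],[0,0,0]]
    - [0,[0.9,0.3,0],[0,0,0]]
    - [0,[1,0.3,0],[0,0,0]]
    - [0,[1,0.3,0],[0,0,0]]
    - [0,[1,0.3,0],[0,0,0]]
    - [0,[1,0.3,0],[0,0,0]]

```text
time: 13.15
tcp_pos: [0.4881, 0.2362, 0.1176]
tool_rot: [-3.138, 0.002, 1.5]
force: [0.0, -0.9, -4.2]
finger_gap: 0.0499
finger_force: 30.0
```

Run:
```python
from h import *
s=arm.snapshot("wrist"); cv2.imwrite("pics/w4.png",s["pixels"][:,:,::-1])
plan([.489,.244,.046],1.499)
b=arm.snapshot("top"); r=cv2.minAreaRect(brown(b,(100,240,330,340))); print(r)
for l in ("jaw_face","fixed_face"):
  for c in ("wrist","side"):
    if c=="side" and l=="jaw_face": arm.snapshot("side")
    for d in arm.tip_of(c,l)[:1]: print(c,l,round(d["score"],2),np.round(d["centre"],4))
```

```text
shift [0.08  0.001 0.721] turn [-0.002  0.001  0.   ] tcp [0.4885 0.2362 0.1181] [-3.1390e+00  1.8000e-03  1.4992e+00] gap 0.0495
((243.6845703125, 297.3092346191406), (46.44198989868164, 30.81151008605957), 2.8624050617218018)
wrist jaw_face 0.82 [0.499  0.3566 0.0356]
side jaw_face 0.48 [0.4938 0.3542 0.0327]
side fixed_face 0.81 [0.4816 0.147  0.0337]
```

View pics/w4.png

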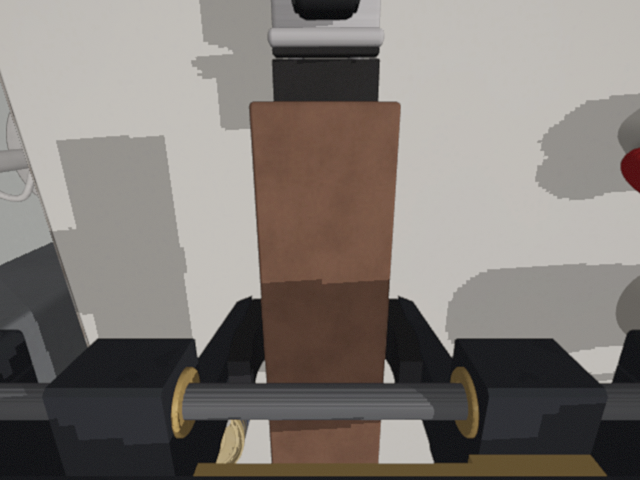

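The wrist view shows the stone's midline at col 324.5 and the ledge's midline at col 326.5 (ledge cols 273–380). They are parallel, with the stone about 1 mm towards -x, so I'll shift it +0.7 mm.

arm_command:
  increments:
    - [0,[0.08,0.008,0.15],[0,0,0]]
    - [0,[0.08,0.008,0.35],[0,0,0]]
    - [0,[0.08,0.008,0.55],[0,0,0]]
    - [0,[0.08,0.008,0.65],[0,0,0]]
    - [0,[0.08,0.008,0.69],[0,0,0]]
    - [0,[0.08,0.008,0.69],[0,0,0]]
    - [0,[0.08,0.008,0.69],[0,0,0]]

```text
time: 14.08
tcp_pos: [0.4917, 0.2456, 0.0514]
tool_rot: [3.141, -0.0, 1.5]
force: [-0.1, 0.4, -4.6]
finger_gap: 0.0498
finger_force: 30.0
```

arm_command:
  increments:
    - [0,[0,0,0.02],[0,0,0]]
    - [0,[0,0,0.04],[0,0,0]]
    - [0,[0,0,0.06],[0,0,0]]
    - [0,[0,0,0.06],[0,0,0]]

```text
time: 14.42
tcp_pos: [0.4912, 0.2455, 0.0448]
tool_rot: [3.141, -0.0, 1.5]
force: [0.1, -0.6, -4.5]
finger_gap: 0.0496
finger_force: 30.0
```

arm_command:
  increments:
    - [0,[0,-0.018,0.015],[0,0,0]]
    - [0,[0,-0.018,0.025],[0,0,0]]
    - [0,[0,-0.018,0.035],[0,0,0]]
    - [0,[0,-0.018,0.04],[0,0,0]]
    - [0,[0,-0.018,0.04],[0,0,0]]

```text
time: 14.83
tcp_pos: [0.4892, 0.2456, 0.0405]
tool_rot: [-3.141, 0.0, 1.5]
force: [-0.5, -0.3, -3.6]
finger_gap: 0.05
finger_force: 30.0
```

arm_command:
  increments:
    - [0,[0,0,0.005],[0,0,0]]
    - [0,[0,0,0.01],[0,0,0]]
    - [0,[0,0,0.01],[0,0,0]]

```text
time: 15.08
tcp_pos: [0.4895, 0.2457, 0.0401]
tool_rot: [3.141, -0.0, 1.5]
force: [-1.5, -0.5, -2.2]
finger_gap: 0.0498
finger_force: 30.0
```

arm_command:
  increments:
    - [0,[0,0,0.005],[0,0,0]]
    - [0,[0,0,0.012],[0,0,0]]
    - [0,[0,0,0.012],[0,0,0]]

```text
time: 15.33
tcp_pos: [0.4895, 0.2457, 0.04]
tool_rot: [-3.141, 0.0, 1.5]
force: [-4.6, -1.7, 7.9]
finger_gap: 0.05
finger_force: 30.0
```

Run:
```python
from h import *
b=arm.snapshot("side"); cv2.imwrite("pics/s5.png",cv2.resize(b["pixels"][150:280,220:350,::-1],None,fx=4.5,fy=4.5,interpolation=cv2.INTER_CUBIC))
```

```text
(no output)
```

View pics/s5.png

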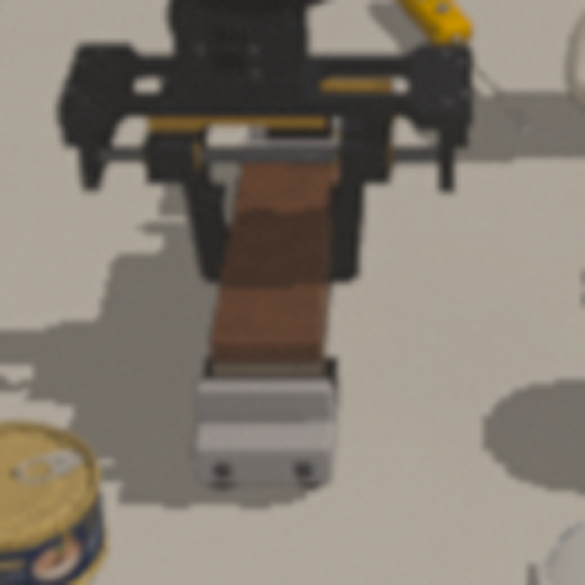

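The side crop shows the stone seated between the jaws, spanning cols 212–327 with the jaw at 200–336, so it is centred within about 1 mm. The wrist force shows it is resting on the ledges.

arm_command:
  increments:
    - [0,[0,0,-0.01],[0,0,0]]
    - [0,[0,0,-0.01],[0,0,0]]
    - [1,[0,0,-0.01],[0,0,0]]
    - [1,[0,0,-0.01],[0,0,0]]
    - [1,[0,0,-0.01],[0,0,0]]
    - [1,[0,0,-0.01],[0,0,0]]
    - [1,[0,0,-0.01],[0,0,0]]
    - [1,[0,0,-0.01],[0,0,0]]
    - [1,[0,0,-0.2],[0,0,0]]
    - [1,[0,0,-0.5],[0,0,0]]
    - [1,[0,0,-0.9],[0,0,0]]
    - [1,[0,0,-0.9],[0,0,0]]

```text
time: 16.38
tcp_pos: [0.4942, 0.2479, 0.1363]
tool_rot: [3.13, -0.006, 1.5]
force: [1.6, 1.3, 1.2]
finger_gap: 0.0879
finger_force: 0.0
```

Run:
```python
from h import *
s=arm.snapshot("wrist"); cv2.imwrite("pics/w6.png",s["pixels"][:,:,::-1])
for l in ("jaw_face","jaw_grip","whetstone"):
  for d in arm.tip_of("wrist",l)[:1]: print(l,round(d["score"],2),np.round(d["centre"],4))
plan([.499,.389,.100],1.498)
```

```text
jaw_face 0.81 [0.4988 0.356  0.0347]
jaw_grip 0.78 [0.4979 0.3957 0.0361]
whetstone 0.82 [0.4916 0.2489 0.0345]
shift [1.44e+00 1.00e-03 2.77e-01] turn [-0.001  0.     0.001] tcp [0.4887 0.2453 0.1278] [-3.1406e+00  5.0000e-04  1.4997e+00] gap 0.0881
```

View pics/w6.png

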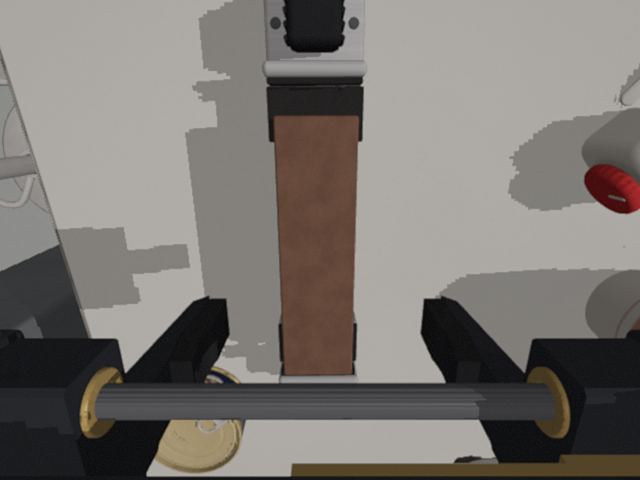

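The stone (far end cols 275–358, near end 281–354) lies centred on both ledges (267–363 and 279–356), on the rubber. Next I'll regrip the grip and close.

arm_command:
  increments:
    - [1,[0.35,0,0],[0,0,0]]
    - [1,[0.7,0,0],[0,0,0]]
    - [1,[1,0,0],[0,0,0]]
    - [1,[1,0,0],[0,0,0]]

```text
time: 16.92
tcp_pos: [0.4958, 0.3492, 0.1266]
tool_rot: [-3.14, -0.001, 1.502]
force: [1.0, 0.1, -0.2]
finger_gap: 0.0881
finger_force: 0.0
```

arm_command:
  increments:
    - [1,[0.2,0,0.1],[0,0,0]]
    - [1,[0.45,0,0.3],[0,0,0]]
    - [1,[0.45,0,0.6],[0,0,0]]
    - [1,[0.45,0,0.8],[0,0,0]]
    - [1,[0.45,0,0.8],[0,0,0]]
    - [1,[0.45,0,0.8],[0,0,0]]

```text
time: 17.42
tcp_pos: [0.4973, 0.3882, 0.0453]
tool_rot: [-3.136, 0.005, 1.5]
force: [0.0, 1.4, 0.2]
finger_gap: 0.0882
finger_force: 0.0
```

Run:
```python
from h import *
plan([.4992,.391,.034],1.498)
```

```text
shift [0.03  0.018 0.113] turn [-0.003  0.003  0.001] tcp [0.4973 0.3882 0.0453] [-3.1363  0.0046  1.4998] gap 0.0882
```

arm_command:
  increments:
    - [1,[0.01,0,0.1],[0,0,0]]
    - [1,[0.01,0,0.1],[0,0,0]]
    - [0,[0.01,0,0.1],[0,0,0]]
    - [0,[0.01,0,0.1],[0,0,0]]
    - [0,[0.01,0,0.1],[0,0,0]]
    - [0,[0.01,0,0.1],[0,0,0]]
    - [0,[0.01,0,0.1],[0,0,0]]
    - [0,[0.01,0,0.1],[0,0,0]]
    - [0,[0.01,0,0.1],[0,0,0]]
    - [0,[0.01,0,0.1],[0,0,0]]
    - [0,[0.01,0,0.1],[0,0,0]]
    - [0,[0.01,0,0.1],[0,0,0]]

```text
time: 18.42
tcp_pos: [0.4993, 0.3913, 0.0385]
tool_rot: [-3.141, 0.0, 1.5]
force: [-2.2, 0.9, 1.9]
finger_gap: 0.0317
finger_force: 30.0
```

arm_command:
  increments:
    - [0,[0,0,0],[0,0,0]]
    - [0,[0,0,0],[0,0,0]]
    - [0,[-0.03,0,0],[0,0,0]]
    - [0,[-0.06,0,0],[0,0,0]]
    - [0,[-0.1,0,0],[0,0,0]]
    - [0,[-0.1,0,0],[0,0,0]]

```text
time: 18.92
tcp_pos: [0.4987, 0.3819, 0.0385]
tool_rot: [-3.141, -0.002, 1.499]
force: [-1.9, 4.6, -0.9]
finger_gap: 0.0313
finger_force: 30.0
```

arm_command:
  increments:
    - [0,[-0.03,0,0],[0,0,0]]
    - [0,[-0.06,0,0],[0,0,0]]
    - [0,[-0.09,0,0],[0,0,0]]
    - [0,[-0.12,0,0],[0,0,0]]
    - [0,[-0.12,0,0],[0,0,0]]

```text
time: 19.33
tcp_pos: [0.4979, 0.3698, 0.0385]
tool_rot: [-3.141, -0.001, 1.499]
force: [-2.1, 3.9, 0.5]
finger_gap: 0.0318
finger_force: 30.0
```

arm_command:
  increments:
    - [0,[-0.01,0,0],[0,0,0]]
    - [0,[-0.02,0,0],[0,0,0]]
    - [0,[-0.02,0,0],[0,0,0]]

```text
time: 19.58
tcp_pos: [0.4978, 0.3681, 0.0385]
tool_rot: [-3.141, -0.001, 1.499]
force: [-2.6, 5.0, -0.1]
finger_gap: 0.0318
finger_force: 30.0
```

arm_command:
  increments:
    - [0,[-0.01,0,0],[0,0,0]]
    - [0,[-0.02,0,0],[0,0,0]]
    - [0,[-0.02,0,0],[0,0,0]]

```text
time: 19.83
tcp_pos: [0.4976, 0.3662, 0.0385]
tool_rot: [-3.141, -0.001, 1.499]
force: [-2.7, 5.0, -0.2]
finger_gap: 0.0316
finger_force: 30.0
```

arm_command:
  increments:
    - [0,[-0.01,0,0],[0,0,0]]
    - [0,[-0.01,0,0],[0,0,0]]

```text
time: 20.0
tcp_pos: [0.4976, 0.366, 0.0385]
tool_rot: [3.142, -0.003, 1.499]
force: [-2.6, 7.7, -1.4]
finger_gap: 0.0317
finger_force: 30.0
```

arm_command:
  increments:
    - [0,[-0.01,0,0],[0,0,0]]
    - [0,[-0.01,0,0],[0,0,0]]

```text
time: 20.17
tcp_pos: [0.4976, 0.366, 0.0385]
tool_rot: [3.141, -0.005, 1.499]
force: [-2.4, 10.6, -3.4]
finger_gap: 0.0315
finger_force: 30.0
```

arm_command:
  increments:
    - [0,[-0.01,0,0],[0,0,0]]
    - [0,[-0.02,0,0],[0,0,0]]
    - [0,[-0.02,0,0],[0,0,0]]

```text
time: 20.42
tcp_pos: [0.4977, 0.3659, 0.0386]
tool_rot: [3.14, -0.008, 1.498]
force: [-2.2, 17.5, -6.5]
finger_gap: 0.0318
finger_force: 30.0
```

arm_command:
  increments:
    - [0,[-0.01,0,0],[0,0,0]]
    - [0,[-0.02,0,0],[0,0,0]]
    - [0,[-0.02,0,0],[0,0,0]]

```text
time: 20.67
tcp_pos: [0.4977, 0.3658, 0.0386]
tool_rot: [3.14, -0.011, 1.498]
force: [-2.9, 24.7, -9.6]
finger_gap: 0.0316
finger_force: 30.0
```

Run:
```python
from h import *
b=arm.snapshot("side"); A=b["pixels"][150:280,240:340,::-1]
t=arm.snapshot("top"); B=t["pixels"][255:330,150:310,::-1]
A=cv2.resize(A,(400,520),interpolation=cv2.INTER_CUBIC); B=cv2.resize(B,(400,188),interpolation=cv2.INTER_CUBIC)
cv2.imwrite("pics/c7.png",np.hstack([A,np.vstack([B,np.zeros((332,400,3),np.uint8)])]))
```

```text
(no output)
```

View pics/c7.png

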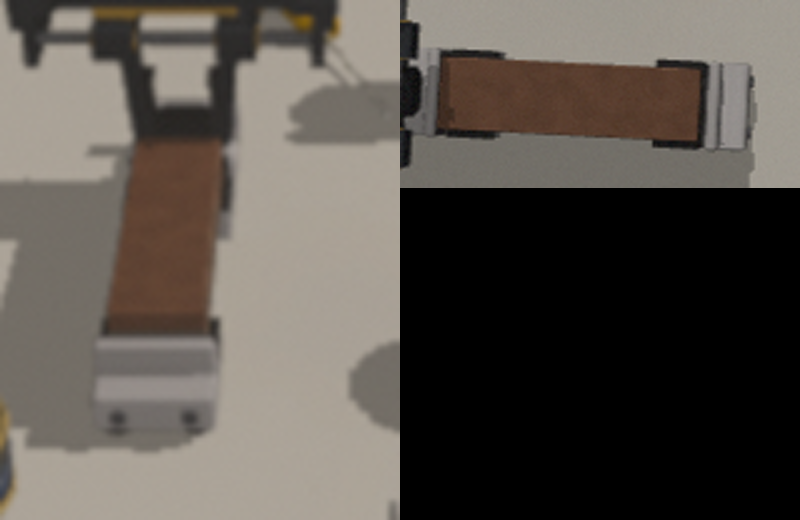

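The side and top crops show the stone between both uprights, its left end hard on the jaw and its right end against the dark lining of the fixed face. The push has stopped rigidly at 25 N with the travel as expected. Next I'll relax the push, open and retreat.

arm_command:
  increments:
    - [0,[0.03,0,0],[0,0,0]]
    - [0,[0.055,0,0],[0,0,0]]
    - [0,[0.055,0,0],[0,0,0]]

```text
time: 21.02
tcp_pos: [0.4976, 0.3659, 0.0385]
tool_rot: [-3.141, -0.001, 1.5]
force: [-3.1, 5.5, -0.4]
finger_gap: 0.0314
finger_force: 30.0
```

arm_command:
  increments:
    - [1,[0,0,0],[0,0,0]]
    - [1,[0,0,0],[0,0,0]]
    - [1,[0,0,0],[0,0,0]]
    - [1,[0,0,0],[0,0,0]]
    - [1,[0,0,0],[0,0,0]]
    - [1,[0,0,0],[0,0,0]]
    - [1,[0,0,-0.2],[0,0,0]]
    - [1,[0,0,-0.5],[0,0,0]]
    - [1,[0,0,-0.9],[0,0,0]]
    - [1,[0.2,0,-1],[0,0,0]]
    - [1,[0.6,0,-1],[0,0,0]]
    - [1,[0.6,0,-1],[0,0,0]]

```text
time: 22.02
tcp_pos: [0.5038, 0.4304, 0.1414]
tool_rot: [3.137, -0.007, 1.501]
force: [0.3, -0.6, -0.1]
finger_gap: 0.0883
finger_force: 0.0
```

Run:
```python
from h import *
s=arm.snapshot("wrist"); t=arm.snapshot("top"); w=s["pixels"][:,:,::-1]
print(arm.observe()["tcp_pos"])
B=cv2.resize(t["pixels"][250:335,110:310,::-1],(640,272),interpolation=cv2.INTER_CUBIC)
cv2.imwrite("pics/f8.png",np.vstack([w[150:470],B]))
for c in ("wrist","top"):
  for l in ("jaw_face","whetstone","fixed_face"):
    for d in arm.tip_of(c,l)[:1]: print(c,l,round(d["score"],2),np.round(d["centre"],4))
```

```text
[0.50201005 0.42559177 0.13854781]
wrist jaw_face 0.95 [0.4978 0.3311 0.0341]
wrist whetstone 0.84 [0.4913 0.2402 0.0352]
top jaw_face 0.9 [0.4935 0.3301 0.0361]
top whetstone 0.86 [0.4914 0.2374 0.0313]
top fixed_face 0.86 [0.4834 0.1479 0.0383]
```

View pics/f8.png

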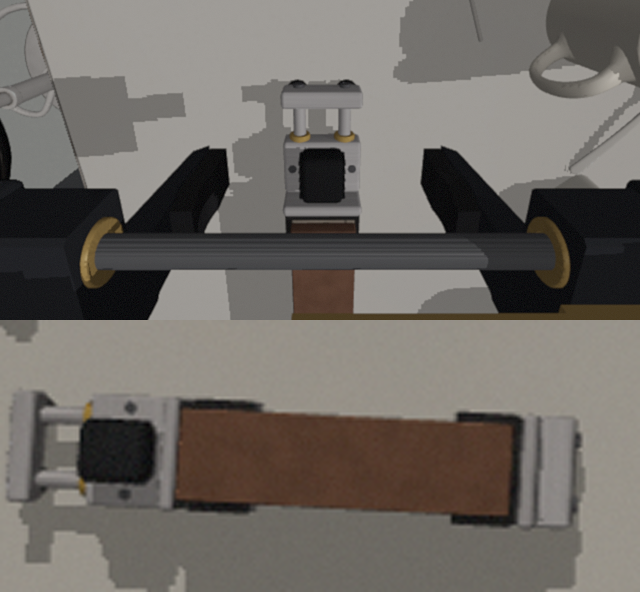

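The final view shows the stone held between the jaw (col 180) and the fixed lining (col 513). The rubber margins on its two sides are equal, and the gripper is clear of everything.

```bash
python3 -c "
from workcell import arm
print(arm.hand_in())"
```

```text
the job is handed in; nothing more can be done
None
```

The whetstone is mounted in the holder, brown side up, centred and held snugly between both jaws; the arm has let go, the timer, mug and tin were not touched, and the job was handed in at about 22 s of the 62 s allowed (no verdict came back).

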